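# Click the green marker open for the parcel counter

### The arm

A 6-joint arm with a two-finger parallel gripper is mounted at the origin on the work surface. World frame = base frame: x ahead of the robot, y to its left, z up, the work surface at z = 0. Lengths are in mm, angles in rad, forces in N, time in s.
With the tool pointing down it reaches from about 350 to 775 mm from the base axis. Payload 7.3 kg.
Tool frame: the origin (TCP) lies at the very end of the fingers, on their centre line; the grasp point (between the pads) lies 19 mm behind it; z points along the fingers, y is the line along which they close (so a half turn about z gives the same grasp; the last joint's range is limited). The gripper opens to 92 mm and grips with 3 to 60 N. Pads are 19 mm wide; open, the fingers measure 130 mm over their backs; the gripper's body (75 mm by 190 mm) begins 47 mm behind the grasp point.
Start: joints at [-1.451, 0.342, 1.524, -0, 1.275, -0.146], TCP at [137.93, -506.577, 226.741] pointing down, gripper open.
Joint ranges: [-2.53, 2.53], [-0.77, 2.02], [0.04, 2.7], [-1, 4.14], [0.28, 2.66], [-3.11, 3.11]. Speed limits (rad/s): [2.57, 2.57, 3.14, 3.14, 3.14, 3.14].

### API

Orientations are given as [roll, pitch, yaw] about the fixed x, y, z axes, in that order (R = Rz(yaw) Ry(pitch) Rx(roll)).
In Python, from plant import bot gives the robot as it stands.
- The arm moves only by the tool send_rows, never from a script. Its argument "rows" is a list of rows, each an object of numbers: "x", "y", "z": the shift along the tool's x, y, z in units of 0.2 m (1.0 is 0.2 m); "ax", "ay", "az": the turn, a rotation vector about the tool's x, y, z in units of 60 degrees (1.0 is 60 degrees); "jaw": the opening, from -1 (shut) to 1 (fully open), so that 0 is half open. In form: [{"x": .., "y": .., "z": .., "ax": .., "ay": .., "az": .., "jaw": ..}, ...]. A call has exactly 10 rows; each row is the pose to reach, as a shift and turn from the pose commanded when the call began, along the tool's axes at that moment; what a row does not reach only later rows make up. A row lasts 1/8 s, in which the tool goes at most 62.5 mm and 10.7 degrees, less where a joint would pass 70% of its speed; a pose out of reach is approached as far as the arm can. A call with a number of a shift or a turn outside -1 to 1 is refused whole. A call with a gripper value outside its range is refused whole. The fingers move at their own pace and stop on an object; the grip force is fixed at half the most. Time passes only in rows, so rows that repeat a pose let the fingers close, or fill a call up. It gives the time, the measured TCP pose, the force, the opening and the grip force at its end, in the units of the state.
- bot.get_obs(): the state, without advancing time (a new reading comes with each control period).
- bot.capture(name): name is "side" or "top" or "wrist"; returns (picture, depth): 400x640x3 uint8, red, green, blue; 400x640 float32, mm along the optical axis (not along the pixel's ray), 0 where there is no reading.
- bot.camera_model(name): a dict with "vertical_fov" (degrees; the focal length in pixels is half the picture's height over the tangent of half this angle, whatever the lens; pixels are square), "cx", "cy" (the principal point, pixels), "R" (3x3) and "t" (3): a world point X has camera coordinates R X + t; the wrist camera has in their place "T_tool_cam" (4x4, takes a point from camera to tool coordinates, whose origin is the TCP and whose axes are the flange's). Camera axes: x right, y down, z forward; pixel columns grow to the right and rows downward; lengths in mm; the calibration is good to about 2 mm. A picture is of the moment at which its call begins: read the wrist's pose just before it. camera_model takes no time and is no camera call.
- bot.close_job(): hands the job in; it is judged then, once.
The state is a dict: "time": time; "joint_positions": joint angles; "dq": joint speeds; "tau": joint torques, N m; "tool_pos": TCP position; "tcp_rot": TCP orientation; "contact_force": force on the tool from outside, world axes, zero at the start; "moment": the same for the moment, N m; "grip_width": finger opening in mm; "finger_force": force on a finger pad.
Only numpy, scipy, OpenCV 4.12 (cv2) and the standard library are available. Lean on these libraries where they do the work, as an engineer would, in place of code of your own. Each camera call takes 0.05 s, during which the arm holds its last target. There are 200 camera calls.

### The job

Take the green retractable marker out of the wooden rack and, keeping it upright, push its black end button straight down against the cork pad until the button is fully home and stays in. Then lower the marker, still nib up, all the way down into the white pot and let go of it there.

Things in the scene. Friction and masses are not known exactly. Their poses are not given: they have to be found in the camera images.
- green_marker: Green marker pen with 2 white bands, 60 g, upright, in one of three 27 mm square holes, 75 mm apart in a row, of a fixed wood rack 55 mm high; alike blue and red ones beside it. Barrel 22 mm thick to 125 mm above its origin, tapering to its top at 140. Origin: centre of barrel's lower end, 20 mm above the counter at first, 35 mm below the rack's top. z runs up to the nib. Mass may vary by 30 %.
- green_marker_button (a joint): The green marker's black end button, 15 mm thick, at its lower end, in m: 0 at first, sticking out 10 mm below the barrel's end; 0.008 pushed fully in, then sticking out 2 mm. It moves stiffly, at about 5 N, and stays where it is pushed; a black nib comes out of the barrel's top as it goes in. Counts as in beyond 0.006.
- press_pad: Cork pad, 100 x 100 x 8 mm, fixed flat on the black counter. Origin: centre of its underside, at counter height; its top is 8 mm above that. x and y along its sides.
- pot: White round pen pot, fixed, open at the top: 60 mm outside and 52 mm inside diameter, 70 mm high, inner floor 5 mm above the counter. Origin: centre of its underside. The marker may lean against its rim.
There are look-alikes about, which are no part of the job. Leave any grey or yellow look-alike of the green_marker alone.

How it is judged:
By the outcome, as a careful person would: the job done as asked, in the order asked, and still so for the second after the job is handed in, with the robot touching nothing.
It also fails if it takes over 43 s, if anything falls off the work surface, if the arm or the gripper's body presses on something with over 40 N, if the wrist force passes 120 N, or if a joint passes its speed limit or range.

## Working session

There is one attempt and no reset: what is moved stays moved. The work goes in short steps, Python scripts to look and compute and a tool call to move; the robot and the scene stay as the last step left them, time stands still between calls to the robot, and variables do not carry over. Pictures are saved under pics/ and viewed, at most 10 in all, crops included, and the job is handed in when it is done.

Besides the shell and the picture viewer there is one more tool, called after "Emit:" as a command line: name --argument value ..., lists and objects as JSON in quotes. send_rows: Moves the arm, as the interface text tells. Its arguments: {"type":"object","properties":{"rows":{"type":"array","items":{"type":"object","properties":{"x":{"type":"number","minimum":-1,"maximum":1},"y":{"type":"number","minimum":-1,"maximum":1},"z":{"type":"number","minimum":-1,"maximum":1},"ax":{"type":"number","minimum":-1,"maximum":1},"ay":{"type":"number","minimum":-1,"maximum":1},"az":{"type":"number","minimum":-1,"maximum":1},"jaw":{"type":"number"}}}}},"required":["rows"]}

```bash
mkdir -p pics
cat > h.py <<'E'
import numpy as np, cv2
from plant import bot
def K(m): return 200/np.tan(np.radians(m["vertical_fov"])/2)
def cloud(name):
    o=bot.get_obs(); img,d=bot.capture(name); m=bot.camera_model(name); f=K(m)
    v,u=np.mgrid[:400,:640]
    P=np.stack([(u-m["cx"])/f*d,(v-m["cy"])/f*d,d],-1).astype(float)
    if "R" in m: W=(P-np.array(m["t"]))@np.array(m["R"])
    else:
        from scipy.spatial.transform import Rotation as Ro
        T=np.array(m["T_tool_cam"]); W=P@T[:3,:3].T+T[:3,3]
        W=W@Ro.from_euler("xyz",o["tcp_rot"]).as_matrix().T+np.array(o["tool_pos"])
    W[d==0]=np.nan
    return img,d,W
E
python3 - <<'E'
from h import *
o=bot.get_obs(); print({k:np.round(v,3).tolist() for k,v in o.items()})
ims=[]
for n in("side","top"):
    img,d,W=cloud(n); np.savez(f"{n}.npz",img=img,W=W,d=d); ims.append(img)
    print(n,{k:np.round(v,3).tolist() for k,v in bot.camera_model(n).items()})
    cv2.imwrite(f"pics/{n}.png",img[:,:,::-1])
E
```

```text
{'time': 0.0, 'joint_positions': [-1.451, 0.343, 1.525, -0.0, 1.275, -0.146], 'dq': [-0.0, -0.001, 0.001, -0.001, -0.002, -0.0], 'tau': [0.001, -43.124, -24.422, 0.072, 0.056, -0.0], 'tool_pos': [137.857, -506.146, 226.043], 'tcp_rot': [-3.14, -0.0, 0.266], 'contact_force': [-0.099, -0.3, 0.44], 'moment': [0.002, 0.024, -0.004], 'finger_force': 0.0, 'grip_width': 91.915}
side {'vertical_fov': 44.09, 'cx': 320.392, 'cy': 205.872, 'R': [[-0.873, -0.487, 0.006], [-0.33, 0.583, -0.742], [0.358, -0.65, -0.67]], 't': [430.345, 188.291, 953.589]}
top {'vertical_fov': 52.24, 'cx': 322.633, 'cy': 198.16, 'R': [[0.009, -1.0, -0.019], [-0.99, -0.006, -0.143], [0.143, 0.02, -0.99]], 't': [1.031, 514.345, 1040.812]}
```

View pics/side.png

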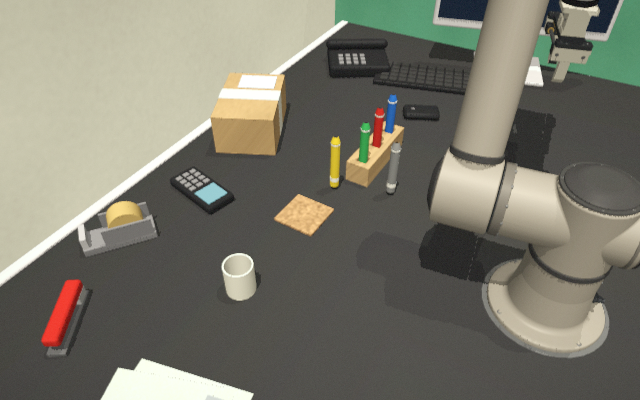

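View pics/top.png

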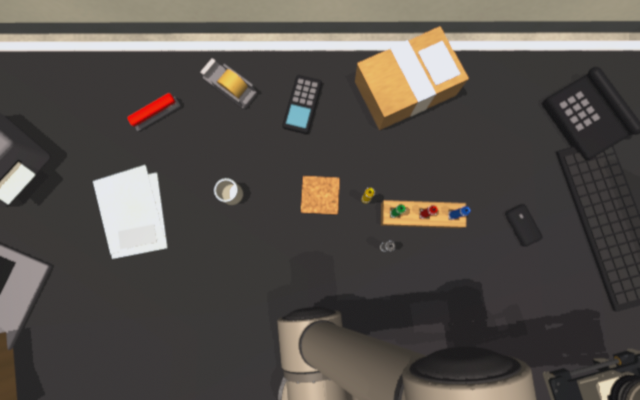

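The side view shows the candidates, each listed as side pixel / top pixel:
- Green: (365,143) / (397,211), in the rack
- Red: (379,128) / (429,211), in the rack
- Blue: (391,115) / (460,212), in the rack
- Yellow look-alike: (335,162) / (369,194), standing free
- Grey look-alike: (394,168) / (388,245), standing free

The pad is at (305,214) / (320,195) and the pot at (239,277) / (228,192). The stapler is red and there is no other green thing nearby. I choose the green marker in the rack's left hole.

```bash
cat > m.py <<'E'
from h import *
def comp(mask,W,near):
    n,l,s,c=cv2.connectedComponentsWithStats(cv2.morphologyEx(mask.astype(np.uint8),cv2.MORPH_CLOSE,np.ones((3,3))))
    ids=[i for i in range(1,n) if s[i,4]>8]
    i=min(ids,key=lambda i:np.hypot(*(c[i]-near)))
    return (l==i)&mask&np.isfinite(W[...,0]), s[i],c[i]
near={"side":dict(green=(365,143),red=(379,128),blue=(391,115),yellow=(335,162),pad=(305,214),wood=(375,155)),
"top":dict(green=(397,211),red=(429,211),blue=(460,212),yellow=(369,194),pad=(320,195),wood=(415,220))}
H=dict(green=(45,85,90),red=(-1,6,140),blue=(100,130,120),yellow=(22,34,160),pad=(8,21,60),wood=(8,21,60))
for n in near:
    z=np.load(n+".npz"); img,W=z["img"],z["W"]; hsv=cv2.cvtColor(img,cv2.COLOR_RGB2HSV).astype(int)
    for k,p in near[n].items():
        a,b,s=H[k]; m,st,c=comp((hsv[...,0]>=a)&(hsv[...,0]<=b)&(hsv[...,1]>s)&(hsv[...,2]>40),W,p)
        Q=W[m]; print(n,k,st[:5],c.round(1),"med",np.median(Q,0).round(1),"lo",np.percentile(Q,2,0).round(1),"hi",np.percentile(Q,98,0).round(1))
        if k in("wood","pad"):
            T=Q[abs(Q[:,2]-(55 if k=="wood" else 8))<6]
            r=cv2.minAreaRect(T[:,:2].astype(np.float32)); print("   rect",len(T),np.round(r[0],1),np.round(r[1],1),round(r[2],1))
    u0,v0=((239,277) if n=="side" else (228,192))
    Q=W[v0-35:v0+35,u0-25:u0+25].reshape(-1,3); Q=Q[(abs(Q[:,2]-70)<5)]
    (x,y),r=cv2.minEnclosingCircle(Q[:,:2].astype(np.float32)); print(n,"pot",len(Q),x,y,r)
    u0,v0=((394,168) if n=="side" else (388,245))
    Q=W[v0-30:v0+30,u0-9:u0+9].reshape(-1,3); Q=Q[(Q[:,2]>70)&(Q[:,2]<175)]; print("grey",np.median(Q,0).round(1),Q.max(0).round(1))
E
python3 m.py; python3 -c "
import cv2;i=cv2.imread('pics/side.png')[80:240,270:430];cv2.imwrite('pics/crop.png',cv2.resize(i,(576,576),interpolation=cv2.INTER_CUBIC))"
```

```text
side green [359 122  11  41 338] [364.  142.3] med [ 472.1 -173.4  105.2] lo [ 464.8 -181.8   53.8] hi [ 484.5 -168.5  158.5]
side red [372 108  12  40 306] [377.7 127.3] med [ 471.  -248.5  106.7] lo [ 462.9 -256.8   54. ] hi [ 482.5 -243.4  159.4]
side blue [385  94  12  39 298] [390.6 113.4] med [ 468.4 -323.5  105.9] lo [ 461.  -332.8   54.3] hi [ 479.9 -318.1  158.5]
side yellow [330 137  10  41 337] [334.7 157.8] med [ 511.4 -101.    94.1] lo [ 504.6 -110.9   40.5] hi [523.6 -96.  148.6]
side pad [ 274  194   60   43 1475] [303.7 214.6] med [525.   19.8   9. ] lo [478.3 -34.    0.7] hi [577.   64.4  12.1]
   rect 1415 [528.9  11.8] [108.5 105.8] 88.1
side wood [ 345  121   59   67 1588] [372.8 157.5] med [ 456.9 -200.2   49. ] lo [ 441.1 -357.1    1. ] hi [ 505.4 -148.9   58.7]
   rect 770 [ 473.5 -256. ] [215.7  61.8] 88.6
side pot 269 528.3734741210938 255.64927673339844 31.078763961791992
grey [ 385.4 -148.7  113.6] [ 398.  -141.9  151.3]
top green [392 205  14  11  97] [398.  210.1] med [ 472.6 -175.6  146.3] lo [ 464.5 -189.2   76.1] hi [ 481.9 -170.5  161.2]
top red [420 206  17  12 111] [428.7 211.3] med [ 470.7 -249.5  139.2] lo [ 463.3 -263.1   69.1] hi [ 479.8 -245.1  160.6]
top blue [450 206  21  12 135] [460.3 212.1] med [ 469.4 -324.   128.5] lo [ 462.1 -391.1    2.6] hi [ 493.4 -320.3  160.3]
top yellow [363 188  11  13 105] [368.  194.2] med [ 511.2 -106.1  136.9] lo [ 504.4 -117.2   63.8] hi [524.6 -98.3 151.1]
top pad [ 300  175   41   40 1533] [320.  194.6] med [527.4  12.6   9.1] lo [ 4.781e+02 -3.910e+01 -1.000e-01] hi [581.1  64.5  13.6]
   rect 1406 [529.7  12.8] [107.5 107.5] 87.5
top wood [ 380  199   87   30 1895] [421.7 214.1] med [ 468.4 -249.4   55.7] lo [ 441.6 -360.3   -0.6] hi [ 515.6 -151.1   60.8]
   rect 1414 [ 473.1 -256.3] [210.5  60.3] 88.4
top pot 129 529.2647094726562 254.8684539794922 29.953609466552734
grey [ 387.2 -152.5  138.4] [ 467.3 -144.9  153.1]
```

View pics/crop.png

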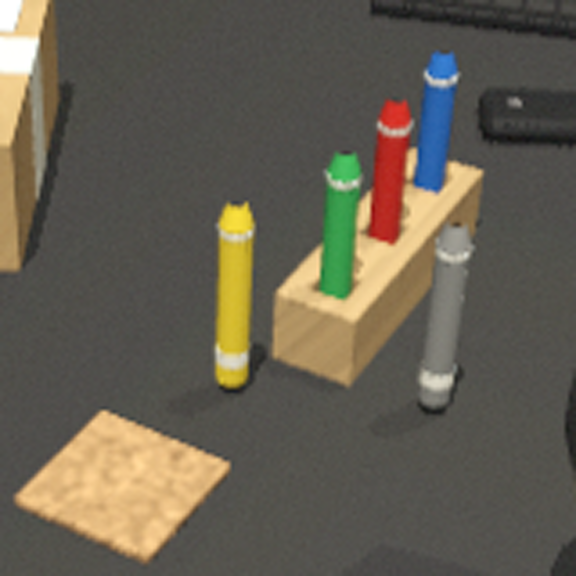

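The crop confirms it: green with two white bands at crop (340,225), standing in the rack's near hole. I estimate its axis at (474,-179.5) with its top at z≈160, matching the given 20+140. Yellow and grey stand free, about 80–90 mm away. Closing the fingers along world x (yaw π/2) clears red, yellow and grey. Now moving towards it.

Emit:
send_rows --rows '[{"x": 0.08,"y": -0.04,"z": 0,"az": -0.05,"jaw": 1},{"x": 0.2,"y": -0.11,"z": 0,"az": -0.12,"jaw": 0.6},{"x": 0.35,"y": -0.19,"z": 0,"az": -0.22,"jaw": 0.4},{"x": 0.5,"y": -0.27,"z": 0,"az": -0.32,"jaw": 0.4},{"x": 0.65,"y": -0.36,"z": 0,"az": -0.42,"jaw": 0.4},{"x": 0.8,"y": -0.44,"z": 0,"az": -0.5,"jaw": 0.4},{"x": 0.92,"y": -0.5,"z": 0,"az": -0.57,"jaw": 0.4},{"x": 1,"y": -0.55,"z": 0,"az": -0.62,"jaw": 0.4},{"x": 1,"y": -0.55,"z": 0,"az": -0.62,"jaw": 0.4},{"x": 1,"y": -0.55,"z": 0,"az": -0.62,"jaw": 0.4}]'

```text
schema error: expected keys x, y, z, ax, ay, az, jaw
```

```bash
cat >> h.py <<'E'
def to(p,yaw=np.pi/2,tilt=True):
    from scipy.spatial.transform import Rotation as Ro
    o=bot.get_obs(); R=Ro.from_euler("xyz",o["tcp_rot"]); G=Ro.from_euler("xyz",[np.pi,0,yaw])
    print("at",np.round(o["tool_pos"],1),np.round(o["tcp_rot"],4),"t",round(o["time"],2),"F",np.round(o["contact_force"],1),"w",round(o["grip_width"],1))
    print("shift",np.round(R.inv().apply(np.array(p)-o["tool_pos"])/200,4),"turn",np.round(np.degrees((R.inv()*G).as_rotvec())/60,4))
E
python3 -c "
from h import *
to([474,-179.5,235])"
```

```text
at [ 137.9 -506.2  226.1] [-3.1402e+00 -2.0000e-04  2.6580e-01] t 0.1 F [0.5 0.5 0.2] w 91.8
shift [ 2.0507 -1.1347 -0.0425] turn [-1.0000e-03 -1.0000e-03 -1.2462e+00]
```

Emit:
send_rows --rows '[{"x": 0.08,"y": -0.04,"z": 0,"ax": 0,"ay": 0,"az": -0.05,"jaw": 1},{"x": 0.2,"y": -0.11,"z": 0,"ax": 0,"ay": 0,"az": -0.12,"jaw": 0.6},{"x": 0.35,"y": -0.19,"z": 0,"ax": 0,"ay": 0,"az": -0.22,"jaw": 0.4},{"x": 0.5,"y": -0.27,"z": 0,"ax": 0,"ay": 0,"az": -0.32,"jaw": 0.4},{"x": 0.65,"y": -0.36,"z": 0,"ax": 0,"ay": 0,"az": -0.42,"jaw": 0.4},{"x": 0.8,"y": -0.44,"z": 0,"ax": 0,"ay": 0,"az": -0.5,"jaw": 0.4},{"x": 0.92,"y": -0.5,"z": 0,"ax": 0,"ay": 0,"az": -0.57,"jaw": 0.4},{"x": 1,"y": -0.55,"z": 0,"ax": 0,"ay": 0,"az": -0.62,"jaw": 0.4},{"x": 1,"y": -0.55,"z": 0,"ax": 0,"ay": 0,"az": -0.62,"jaw": 0.4},{"x": 1,"y": -0.55,"z": 0,"ax": 0,"ay": 0,"az": -0.62,"jaw": 0.4}]'

```text
time: 1.35
tool_pos: [301.9, -347.8, 226.7]
tcp_rot: [3.142, 0.0, 0.915]
contact_force: [0.5, -0.7, -1.2]
grip_width: 64.3
finger_force: 0.0
```

```bash
python3 -c "
from h import *
to([474,-179.5,235])"
```

```text
at [ 301.9 -347.8  226.7] [3.1416e+00 3.0000e-04 9.1520e-01] t 1.35 F [ 0.5 -0.7 -1.2] w 64.3
shift [ 1.1919  0.1691 -0.0418] turn [-1.00e-04  3.00e-04 -6.26e-01]
```

Emit:
send_rows --rows '[{"x": 0.08,"y": 0.01,"z": 0,"ax": 0,"ay": 0,"az": -0.05,"jaw": 0.4},{"x": 0.2,"y": 0.03,"z": -0.01,"ax": 0,"ay": 0,"az": -0.12,"jaw": 0.4},{"x": 0.35,"y": 0.06,"z": -0.02,"ax": 0,"ay": 0,"az": -0.22,"jaw": 0.4},{"x": 0.5,"y": 0.08,"z": -0.03,"ax": 0,"ay": 0,"az": -0.32,"jaw": 0.4},{"x": 0.65,"y": 0.11,"z": -0.04,"ax": 0,"ay": 0,"az": -0.42,"jaw": 0.4},{"x": 0.8,"y": 0.13,"z": -0.04,"ax": 0,"ay": 0,"az": -0.5,"jaw": 0.4},{"x": 0.92,"y": 0.15,"z": -0.04,"ax": 0,"ay": 0,"az": -0.57,"jaw": 0.4},{"x": 1,"y": 0.17,"z": -0.04,"ax": 0,"ay": 0,"az": -0.626,"jaw": 0.4},{"x": 1,"y": 0.17,"z": -0.04,"ax": 0,"ay": 0,"az": -0.626,"jaw": 0.4},{"x": 1,"y": 0.17,"z": -0.04,"ax": 0,"ay": 0,"az": -0.626,"jaw": 0.4}]'

```text
time: 2.6
tool_pos: [450.5, -210.5, 234.6]
tcp_rot: [-3.141, 0.0, 1.57]
contact_force: [-0.2, 0.2, -0.4]
grip_width: 64.0
finger_force: 0.0
```

Run:
```python
from h import *
to([474,-179.5,235])
img,d,W=cloud("wrist"); cv2.imwrite("pics/w1.png",img[:,:,::-1])
hsv=cv2.cvtColor(img,cv2.COLOR_RGB2HSV)
m=(hsv[...,0]>45)&(hsv[...,0]<85)&(hsv[...,1]>90)&(hsv[...,2]>40)&np.isfinite(W[...,0])
Q=W[m]; print(len(Q))
for a,b in((60,90),(90,120),(120,140),(140,150),(155,165)):
    S=Q[(Q[:,2]>a)&(Q[:,2]<b)]
    if len(S): print(a,b,len(S),S.min(0).round(1),S.max(0).round(1),S.mean(0).round(1))
```

```text
at [ 450.5 -210.5  234.6] [-3.1411e+00  2.0000e-04  1.5697e+00] t 2.6 F [-0.2  0.2 -0.4] w 64.0
shift [ 0.1551  0.1173 -0.0021] turn [-0.0005  0.0002 -0.0011]
786
60 90 87 [ 465.3 -178.8   61.5] [ 483.7 -170.9   89.9] [ 472.  -173.1   75.7]
90 120 125 [ 464.6 -180.8   90.5] [ 482.3 -170.7  119.4] [ 471.5 -173.5  105.4]
120 140 57 [ 464.7 -180.5  120.1] [ 480.4 -170.9  133.2] [ 471.9 -173.   126. ]
140 150 190 [ 465.5 -191.3  144. ] [ 483.2 -171.5  150. ] [ 475.3 -182.2  146.7]
155 165 185 [ 467.3 -189.3  155. ] [ 482.5 -174.1  161.6] [ 474.3 -179.8  157.7]
```

View pics/w1.png

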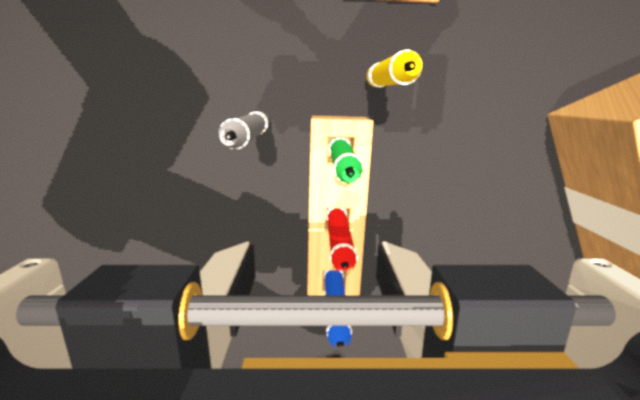

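The wrist view shows green's top at (348,170), next to red at (343,257), with nothing in the fingers' path. The cloud puts its axis at (474.7,-181.5), 2 mm from the first estimate. Next: align, descend to TCP z≈111, then close.

Emit:
send_rows --rows '[{"x": 0.07,"y": 0.06,"z": 0,"ax": 0,"ay": 0,"az": 0,"jaw": 0.4},{"x": 0.145,"y": 0.121,"z": 0.02,"ax": 0,"ay": 0,"az": 0,"jaw": 0.4},{"x": 0.145,"y": 0.121,"z": 0.1,"ax": 0,"ay": 0,"az": 0,"jaw": 0.4},{"x": 0.145,"y": 0.121,"z": 0.22,"ax": 0,"ay": 0,"az": 0,"jaw": 0.4},{"x": 0.145,"y": 0.121,"z": 0.35,"ax": 0,"ay": 0,"az": 0,"jaw": 0.4},{"x": 0.145,"y": 0.121,"z": 0.47,"ax": 0,"ay": 0,"az": 0,"jaw": 0.4},{"x": 0.145,"y": 0.121,"z": 0.56,"ax": 0,"ay": 0,"az": 0,"jaw": 0.4},{"x": 0.145,"y": 0.121,"z": 0.618,"ax": 0,"ay": 0,"az": 0,"jaw": 0.4},{"x": 0.145,"y": 0.121,"z": 0.618,"ax": 0,"ay": 0,"az": 0,"jaw": 0.4},{"x": 0.145,"y": 0.121,"z": 0.618,"ax": 0,"ay": 0,"az": 0,"jaw": 0.4}]'

```text
time: 3.9
tool_pos: [475.6, -181.3, 111.8]
tcp_rot: [3.14, 0.001, 1.571]
contact_force: [0.0, 0.2, 0.3]
grip_width: 64.1
finger_force: 0.0
```

Emit:
send_rows --rows '[{"x": 0,"y": 0,"z": 0,"ax": 0,"ay": 0,"az": 0,"jaw": -0.3},{"x": 0,"y": 0,"z": 0,"ax": 0,"ay": 0,"az": 0,"jaw": -0.5},{"x": 0,"y": 0,"z": 0,"ax": 0,"ay": 0,"az": 0,"jaw": -0.8},{"x": 0,"y": 0,"z": 0,"ax": 0,"ay": 0,"az": 0,"jaw": -1},{"x": 0,"y": 0,"z": 0,"ax": 0,"ay": 0,"az": 0,"jaw": -1},{"x": 0,"y": 0,"z": 0,"ax": 0,"ay": 0,"az": 0,"jaw": -1},{"x": 0,"y": 0,"z": 0,"ax": 0,"ay": 0,"az": 0,"jaw": -1},{"x": 0,"y": 0,"z": 0,"ax": 0,"ay": 0,"az": 0,"jaw": -1},{"x": 0,"y": 0,"z": 0,"ax": 0,"ay": 0,"az": 0,"jaw": -1},{"x": 0,"y": 0,"z": 0,"ax": 0,"ay": 0,"az": 0,"jaw": -1}]'

```text
time: 5.15
tool_pos: [475.1, -181.1, 111.1]
tcp_rot: [3.142, 0.0, 1.571]
contact_force: [0.8, -0.4, 1.0]
grip_width: 21.5
finger_force: 30.0
```

Gripped at 21.5 mm. Lifting straight up, high enough to pass over yellow (top at 150).

Emit:
send_rows --rows '[{"x": 0,"y": 0,"z": -0.03,"ax": 0,"ay": 0,"az": 0,"jaw": -1},{"x": 0,"y": 0,"z": -0.1,"ax": 0,"ay": 0,"az": 0,"jaw": -1},{"x": 0,"y": 0,"z": -0.2,"ax": 0,"ay": 0,"az": 0,"jaw": -1},{"x": 0,"y": 0,"z": -0.32,"ax": 0,"ay": 0,"az": 0,"jaw": -1},{"x": 0,"y": 0,"z": -0.45,"ax": 0,"ay": 0,"az": 0,"jaw": -1},{"x": 0,"y": 0,"z": -0.58,"ax": 0,"ay": 0,"az": 0,"jaw": -1},{"x": 0,"y": 0,"z": -0.7,"ax": 0,"ay": 0,"az": 0,"jaw": -1},{"x": 0,"y": 0,"z": -0.8,"ax": 0,"ay": 0,"az": 0,"jaw": -1},{"x": 0,"y": 0,"z": -0.85,"ax": 0,"ay": 0,"az": 0,"jaw": -1},{"x": 0,"y": 0,"z": -0.85,"ax": 0,"ay": 0,"az": 0,"jaw": -1}]'

```text
time: 6.4
tool_pos: [475.2, -181.2, 281.9]
tcp_rot: [3.14, 0.001, 1.571]
contact_force: [-0.5, 0.4, -0.7]
grip_width: 21.2
finger_force: 30.0
```

Run:
```python
from h import *
to([529,12.5,281])
img,d,W=cloud("side"); cv2.imwrite("pics/s2.png",cv2.resize(img[20:220,260:560,::-1],(750,500)))
hsv=cv2.cvtColor(img,cv2.COLOR_RGB2HSV)
m=(hsv[...,0]>45)&(hsv[...,0]<85)&(hsv[...,1]>90)&(hsv[...,2]>40)&np.isfinite(W[...,0])
m[:60]=0
Q=W[m]; Q=Q[np.hypot(Q[:,0]-474,Q[:,1]+181)<40]; print(len(Q),Q.min(0),Q.max(0))
for a in range(170,330,15):
    S=Q[(Q[:,2]>a)&(Q[:,2]<a+15)]
    if len(S): print(a,len(S),S.mean(0).round(1))
```

```text
at [ 475.2 -181.2  281.9] [3.1403e+00 8.0000e-04 1.5706e+00] t 6.4 F [-0.5  0.4 -0.7] w 21.2
shift [0.9684 0.2686 0.0038] turn [ 0.0012  0.0008 -0.0002]
418 [ 464.12790819 -187.95549584  187.58113894] [ 486.18833287 -167.14781389  317.36464299]
185 35 [ 473.2 -174.4  194.9]
200 19 [ 471.9 -172.8  203. ]
215 46 [ 473.3 -174.1  224.2]
230 61 [ 472.2 -174.6  237.6]
245 64 [ 472.7 -174.   252.9]
260 65 [ 472.1 -174.3  267.7]
275 55 [ 474.2 -173.   282.6]
290 57 [ 475.2 -173.1  297.8]
305 16 [ 472.  -171.1  309.9]
```

View pics/s2.png

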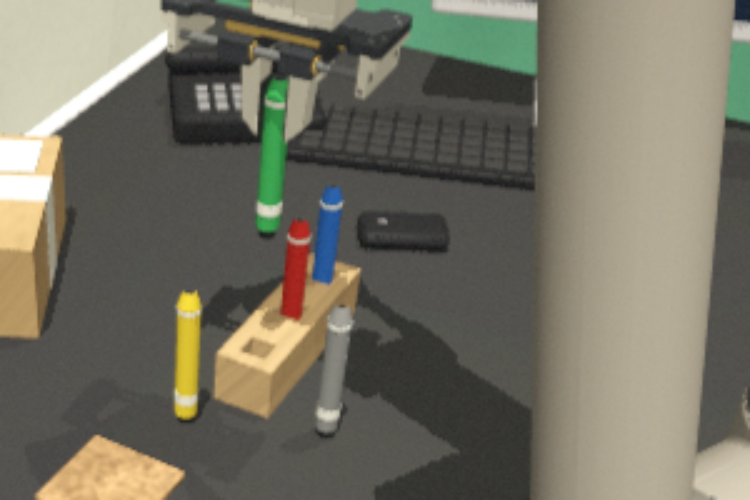

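The view shows the green marker held upright in the fingers at crop (270,155). Its button end is free at (267,232), and red and blue are undisturbed in the rack. The barrel end is at z≈189, about 91 below the TCP, as expected. Moving over the pad.

Emit:
send_rows --rows '[{"x": 0.06,"y": 0.02,"z": 0,"ax": 0,"ay": 0,"az": 0,"jaw": -1},{"x": 0.18,"y": 0.05,"z": 0,"ax": 0,"ay": 0,"az": 0,"jaw": -1},{"x": 0.34,"y": 0.1,"z": 0,"ax": 0,"ay": 0,"az": 0,"jaw": -1},{"x": 0.5,"y": 0.14,"z": 0,"ax": 0,"ay": 0,"az": 0,"jaw": -1},{"x": 0.66,"y": 0.19,"z": 0,"ax": 0,"ay": 0,"az": 0,"jaw": -1},{"x": 0.8,"y": 0.23,"z": 0,"ax": 0,"ay": 0,"az": 0,"jaw": -1},{"x": 0.91,"y": 0.255,"z": 0,"ax": 0,"ay": 0,"az": 0,"jaw": -1},{"x": 0.968,"y": 0.269,"z": 0,"ax": 0,"ay": 0,"az": 0,"jaw": -1},{"x": 0.968,"y": 0.269,"z": 0,"ax": 0,"ay": 0,"az": 0,"jaw": -1},{"x": 0.968,"y": 0.269,"z": 0,"ax": 0,"ay": 0,"az": 0,"jaw": -1}]'

```text
time: 7.7
tool_pos: [528.8, 11.9, 280.9]
tcp_rot: [-3.141, 0.0, 1.57]
contact_force: [0.2, 0.2, 0.0]
grip_width: 21.7
finger_force: 30.0
```

```bash
python3 -c "
from h import *
to([529,12.5,114])"
```

```text
at [528.8  11.9 280.9] [-3.1411e+00  4.0000e-04  1.5702e+00] t 7.7 F [0.2 0.2 0. ] w 21.7
shift [0.0032 0.0015 0.8346] turn [-0.0005  0.0004 -0.0006]
```

Emit:
send_rows --rows '[{"x": 0,"y": 0,"z": 0.05,"ax": 0,"ay": 0,"az": 0,"jaw": -1},{"x": 0,"y": 0,"z": 0.15,"ax": 0,"ay": 0,"az": 0,"jaw": -1},{"x": 0,"y": 0,"z": 0.3,"ax": 0,"ay": 0,"az": 0,"jaw": -1},{"x": 0,"y": 0,"z": 0.45,"ax": 0,"ay": 0,"az": 0,"jaw": -1},{"x": 0,"y": 0,"z": 0.6,"ax": 0,"ay": 0,"az": 0,"jaw": -1},{"x": 0,"y": 0,"z": 0.71,"ax": 0,"ay": 0,"az": 0,"jaw": -1},{"x": 0,"y": 0,"z": 0.79,"ax": 0,"ay": 0,"az": 0,"jaw": -1},{"x": 0,"y": 0,"z": 0.83,"ax": 0,"ay": 0,"az": 0,"jaw": -1},{"x": 0,"y": 0,"z": 0.83,"ax": 0,"ay": 0,"az": 0,"jaw": -1},{"x": 0,"y": 0,"z": 0.83,"ax": 0,"ay": 0,"az": 0,"jaw": -1}]'

```text
time: 8.95
tool_pos: [529.3, 12.3, 115.7]
tcp_rot: [3.14, 0.0, 1.57]
contact_force: [0.3, 0.8, -0.3]
grip_width: 21.3
finger_force: 30.0
```

Emit:
send_rows --rows '[{"x": 0,"y": 0,"z": 0.006,"ax": 0,"ay": 0,"az": 0,"jaw": -1},{"x": 0,"y": 0,"z": 0.012,"ax": 0,"ay": 0,"az": 0,"jaw": -1},{"x": 0,"y": 0,"z": 0.018,"ax": 0,"ay": 0,"az": 0,"jaw": -1},{"x": 0,"y": 0,"z": 0.024,"ax": 0,"ay": 0,"az": 0,"jaw": -1},{"x": 0,"y": 0,"z": 0.03,"ax": 0,"ay": 0,"az": 0,"jaw": -1},{"x": 0,"y": 0,"z": 0.036,"ax": 0,"ay": 0,"az": 0,"jaw": -1},{"x": 0,"y": 0,"z": 0.042,"ax": 0,"ay": 0,"az": 0,"jaw": -1},{"x": 0,"y": 0,"z": 0.048,"ax": 0,"ay": 0,"az": 0,"jaw": -1},{"x": 0,"y": 0,"z": 0.05,"ax": 0,"ay": 0,"az": 0,"jaw": -1},{"x": 0,"y": 0,"z": 0.05,"ax": 0,"ay": 0,"az": 0,"jaw": -1}]'

```text
time: 10.2
tool_pos: [529.1, 12.4, 105.1]
tcp_rot: [3.141, 0.0, 1.571]
contact_force: [-0.8, -0.8, 4.9]
grip_width: 21.4
finger_force: 30.0
```

Force is 5 N, so the button is sliding in. I'll press further until the force rises sharply, which means it's home.

Emit:
send_rows --rows '[{"x": 0,"y": 0,"z": 0.004,"ax": 0,"ay": 0,"az": 0,"jaw": -1},{"x": 0,"y": 0,"z": 0.008,"ax": 0,"ay": 0,"az": 0,"jaw": -1},{"x": 0,"y": 0,"z": 0.012,"ax": 0,"ay": 0,"az": 0,"jaw": -1},{"x": 0,"y": 0,"z": 0.015,"ax": 0,"ay": 0,"az": 0,"jaw": -1},{"x": 0,"y": 0,"z": 0.018,"ax": 0,"ay": 0,"az": 0,"jaw": -1},{"x": 0,"y": 0,"z": 0.02,"ax": 0,"ay": 0,"az": 0,"jaw": -1},{"x": 0,"y": 0,"z": 0.021,"ax": 0,"ay": 0,"az": 0,"jaw": -1},{"x": 0,"y": 0,"z": 0.022,"ax": 0,"ay": 0,"az": 0,"jaw": -1},{"x": 0,"y": 0,"z": 0.022,"ax": 0,"ay": 0,"az": 0,"jaw": -1},{"x": 0,"y": 0,"z": 0.022,"ax": 0,"ay": 0,"az": 0,"jaw": -1}]'

```text
time: 11.45
tool_pos: [529.1, 12.4, 101.1]
tcp_rot: [3.141, 0.0, 1.571]
contact_force: [-0.7, 0.1, 6.8]
grip_width: 21.4
finger_force: 30.0
```

Emit:
send_rows --rows '[{"x": 0,"y": 0,"z": 0.002,"ax": 0,"ay": 0,"az": 0,"jaw": -1},{"x": 0,"y": 0,"z": 0.004,"ax": 0,"ay": 0,"az": 0,"jaw": -1},{"x": 0,"y": 0,"z": 0.006,"ax": 0,"ay": 0,"az": 0,"jaw": -1},{"x": 0,"y": 0,"z": 0.008,"ax": 0,"ay": 0,"az": 0,"jaw": -1},{"x": 0,"y": 0,"z": 0.01,"ax": 0,"ay": 0,"az": 0,"jaw": -1},{"x": 0,"y": 0,"z": 0.01,"ax": 0,"ay": 0,"az": 0,"jaw": -1},{"x": 0,"y": 0,"z": 0.01,"ax": 0,"ay": 0,"az": 0,"jaw": -1},{"x": 0,"y": 0,"z": 0.01,"ax": 0,"ay": 0,"az": 0,"jaw": -1},{"x": 0,"y": 0,"z": 0.01,"ax": 0,"ay": 0,"az": 0,"jaw": -1},{"x": 0,"y": 0,"z": 0.01,"ax": 0,"ay": 0,"az": 0,"jaw": -1}]'

```text
time: 12.7
tool_pos: [529.6, 12.4, 100.9]
tcp_rot: [3.139, 0.0, 1.571]
contact_force: [-4.4, -0.0, 21.1]
grip_width: 21.5
finger_force: 30.1
```

The force jumped to 21 N with almost no further travel, so the button is home. I'll lift and go towards the pot at (528.8,255.2), then check the nib and button.

Emit:
send_rows --rows '[{"x": 0,"y": 0,"z": -0.03,"ax": 0,"ay": 0,"az": 0,"jaw": -1},{"x": 0,"y": 0,"z": -0.12,"ax": 0,"ay": 0,"az": 0,"jaw": -1},{"x": 0.05,"y": 0,"z": -0.25,"ax": 0,"ay": 0,"az": 0,"jaw": -1},{"x": 0.15,"y": 0,"z": -0.4,"ax": 0,"ay": 0,"az": 0,"jaw": -1},{"x": 0.3,"y": 0,"z": -0.5,"ax": 0,"ay": 0,"az": 0,"jaw": -1},{"x": 0.45,"y": 0,"z": -0.57,"ax": 0,"ay": 0,"az": 0,"jaw": -1},{"x": 0.6,"y": 0,"z": -0.6,"ax": 0,"ay": 0,"az": 0,"jaw": -1},{"x": 0.73,"y": 0,"z": -0.6,"ax": 0,"ay": 0,"az": 0,"jaw": -1},{"x": 0.8,"y": 0,"z": -0.6,"ax": 0,"ay": 0,"az": 0,"jaw": -1},{"x": 0.8,"y": 0,"z": -0.6,"ax": 0,"ay": 0,"az": 0,"jaw": -1}]'

```text
time: 13.95
tool_pos: [528.7, 172.8, 218.0]
tcp_rot: [-3.14, 0.001, 1.572]
contact_force: [-0.4, -0.8, -1.1]
grip_width: 21.4
finger_force: 30.0
```

Run:
```python
from h import *
to([528.8,255.2,220])
img,d,W=cloud("side"); m=bot.camera_model("side"); o=bot.get_obs()
c=np.array(m["R"])@(np.array(o["tool_pos"])-[0,0,40])+m["t"]; u,v=(c[:2]/c[2]*K(m)+[m["cx"],m["cy"]]).astype(int); print(u,v)
cv2.imwrite("pics/s3.png",cv2.resize(img[max(v-80,0):v+80,u-80:u+80,::-1],(600,600),interpolation=cv2.INTER_CUBIC))
hsv=cv2.cvtColor(img,cv2.COLOR_RGB2HSV)
g=(hsv[...,0]>45)&(hsv[...,0]<85)&(hsv[...,1]>90)&(hsv[...,2]>40)&np.isfinite(W[...,0])
Q=W[g]; Q=Q[np.hypot(*(Q-o["tool_pos"])[:,:2].T)<30]
for a in range(90,270,15):
    S=Q[(Q[:,2]>a)&(Q[:,2]<a+15)]
    if len(S): print(a,len(S),S.mean(0).round(1),S[:,2].min().round(1))
```

```text
at [528.7 172.8 218. ] [-3.1403e+00  5.0000e-04  1.5719e+00] t 13.95 F [-0.4 -0.8 -1.1] w 21.4
shift [ 0.4118  0.0011 -0.0102] turn [-0.0012  0.0005  0.0011]
258 196
120 31 [524.2 179.2 131.5] 126.7
135 23 [523.8 179.3 138.1] 135.2
150 48 [524.  179.3 159.6] 153.3
165 70 [523.8 179.2 172.8] 165.2
180 70 [524.  178.9 187.4] 180.3
195 73 [523.7 178.8 202.1] 195.4
210 54 [526.9 181.3 217.1] 210.0
225 53 [527.2 181.7 232.5] 225.2
240 29 [527.7 181.3 248.3] 240.2
255 28 [527.1 180.6 258.4] 255.3
```

View pics/s3.png

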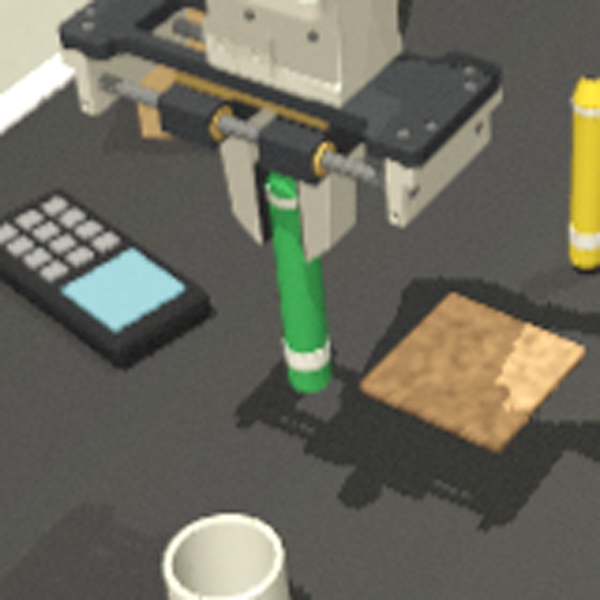

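The crop shows the marker upright. The barrel's lower end at (308,385) has almost no black showing below it, so the button stayed in. The pot mouth is at (225,560). The barrel end is still 91 below the TCP, so there was no slip. Moving over the pot and lowering.

Emit:
send_rows --rows '[{"x": 0.06,"y": 0,"z": 0,"ax": 0,"ay": 0,"az": 0,"jaw": -1},{"x": 0.16,"y": 0,"z": 0,"ax": 0,"ay": 0,"az": 0,"jaw": -1},{"x": 0.28,"y": 0,"z": 0,"ax": 0,"ay": 0,"az": 0,"jaw": -1},{"x": 0.37,"y": 0,"z": 0,"ax": 0,"ay": 0,"az": 0,"jaw": -1},{"x": 0.412,"y": 0.002,"z": 0,"ax": 0,"ay": 0,"az": 0,"jaw": -1},{"x": 0.412,"y": 0.002,"z": 0.03,"ax": 0,"ay": 0,"az": 0,"jaw": -1},{"x": 0.412,"y": 0.002,"z": 0.1,"ax": 0,"ay": 0,"az": 0,"jaw": -1},{"x": 0.412,"y": 0.002,"z": 0.17,"ax": 0,"ay": 0,"az": 0,"jaw": -1},{"x": 0.412,"y": 0.002,"z": 0.2,"ax": 0,"ay": 0,"az": 0,"jaw": -1},{"x": 0.412,"y": 0.002,"z": 0.2,"ax": 0,"ay": 0,"az": 0,"jaw": -1}]'

```text
time: 15.25
tool_pos: [529.2, 254.5, 178.0]
tcp_rot: [-3.14, 0.0, 1.57]
contact_force: [0.1, 1.1, -0.2]
grip_width: 21.1
finger_force: 30.0
```

Emit:
send_rows --rows '[{"x": 0,"y": 0,"z": 0.04,"ax": 0,"ay": 0,"az": 0,"jaw": -1},{"x": 0,"y": 0,"z": 0.1,"ax": 0,"ay": 0,"az": 0,"jaw": -1},{"x": 0,"y": 0,"z": 0.17,"ax": 0,"ay": 0,"az": 0,"jaw": -1},{"x": 0,"y": 0,"z": 0.24,"ax": 0,"ay": 0,"az": 0,"jaw": -1},{"x": 0,"y": 0,"z": 0.3,"ax": 0,"ay": 0,"az": 0,"jaw": -1},{"x": 0,"y": 0,"z": 0.34,"ax": 0,"ay": 0,"az": 0,"jaw": -1},{"x": 0,"y": 0,"z": 0.36,"ax": 0,"ay": 0,"az": 0,"jaw": -1},{"x": 0,"y": 0,"z": 0.37,"ax": 0,"ay": 0,"az": 0,"jaw": -1},{"x": 0,"y": 0,"z": 0.37,"ax": 0,"ay": 0,"az": 0,"jaw": -1},{"x": 0,"y": 0,"z": 0.37,"ax": 0,"ay": 0,"az": 0,"jaw": -1}]'

```text
time: 16.5
tool_pos: [529.6, 254.9, 105.0]
tcp_rot: [3.141, -0.0, 1.571]
contact_force: [-0.1, -0.8, -1.0]
grip_width: 21.6
finger_force: 30.0
```

Now 6 mm more in small steps, until it rests on the floor.

Emit:
send_rows --rows '[{"x": 0,"y": 0,"z": 0.005,"ax": 0,"ay": 0,"az": 0,"jaw": -1},{"x": 0,"y": 0,"z": 0.01,"ax": 0,"ay": 0,"az": 0,"jaw": -1},{"x": 0,"y": 0,"z": 0.015,"ax": 0,"ay": 0,"az": 0,"jaw": -1},{"x": 0,"y": 0,"z": 0.02,"ax": 0,"ay": 0,"az": 0,"jaw": -1},{"x": 0,"y": 0,"z": 0.025,"ax": 0,"ay": 0,"az": 0,"jaw": -1},{"x": 0,"y": 0,"z": 0.03,"ax": 0,"ay": 0,"az": 0,"jaw": -1},{"x": 0,"y": 0,"z": 0.033,"ax": 0,"ay": 0,"az": 0,"jaw": -1},{"x": 0,"y": 0,"z": 0.033,"ax": 0,"ay": 0,"az": 0,"jaw": -1},{"x": 0,"y": 0,"z": 0.033,"ax": 0,"ay": 0,"az": 0,"jaw": -1},{"x": 0,"y": 0,"z": 0.033,"ax": 0,"ay": 0,"az": 0,"jaw": -1}]'

```text
time: 17.75
tool_pos: [529.4, 254.9, 98.1]
tcp_rot: [3.142, 0.0, 1.571]
contact_force: [-0.4, -0.6, -0.1]
grip_width: 21.2
finger_force: 30.0
```

TCP is at 98, so the marker's button is within about 1 mm of the floor. Releasing slowly.

Emit:
send_rows --rows '[{"x": 0,"y": 0,"z": 0.003,"ax": 0,"ay": 0,"az": 0,"jaw": -1},{"x": 0,"y": 0,"z": 0.003,"ax": 0,"ay": 0,"az": 0,"jaw": -0.5},{"x": 0,"y": 0,"z": 0.003,"ax": 0,"ay": 0,"az": 0,"jaw": -0.45},{"x": 0,"y": 0,"z": 0.003,"ax": 0,"ay": 0,"az": 0,"jaw": -0.4},{"x": 0,"y": 0,"z": 0.003,"ax": 0,"ay": 0,"az": 0,"jaw": -0.3},{"x": 0,"y": 0,"z": 0.003,"ax": 0,"ay": 0,"az": 0,"jaw": -0.1},{"x": 0,"y": 0,"z": 0.003,"ax": 0,"ay": 0,"az": 0,"jaw": 0.2},{"x": 0,"y": 0,"z": 0.003,"ax": 0,"ay": 0,"az": 0,"jaw": 0.5},{"x": 0,"y": 0,"z": 0.003,"ax": 0,"ay": 0,"az": 0,"jaw": 0.7},{"x": 0,"y": 0,"z": 0.003,"ax": 0,"ay": 0,"az": 0,"jaw": 0.7}]'

```text
time: 19.0
tool_pos: [529.4, 254.9, 97.5]
tcp_rot: [3.142, 0.0, 1.571]
contact_force: [0.6, -0.2, 0.5]
grip_width: 75.7
finger_force: 0.0
```

Emit:
send_rows --rows '[{"x": 0,"y": 0,"z": -0.02,"ax": 0,"ay": 0,"az": 0,"jaw": 0.7},{"x": 0,"y": 0,"z": -0.06,"ax": 0,"ay": 0,"az": 0,"jaw": 0.7},{"x": 0,"y": 0,"z": -0.13,"ax": 0,"ay": 0,"az": 0,"jaw": 0.7},{"x": 0,"y": 0,"z": -0.22,"ax": 0,"ay": 0,"az": 0,"jaw": 0.7},{"x": 0,"y": 0,"z": -0.34,"ax": 0,"ay": 0,"az": 0,"jaw": 0.7},{"x": 0,"y": 0,"z": -0.46,"ax": 0,"ay": 0,"az": 0,"jaw": 0.7},{"x": 0,"y": 0,"z": -0.58,"ax": 0,"ay": 0,"az": 0,"jaw": 0.7},{"x": 0,"y": 0,"z": -0.67,"ax": 0,"ay": 0,"az": 0,"jaw": 0.7},{"x": 0,"y": 0,"z": -0.7,"ax": 0,"ay": 0,"az": 0,"jaw": 0.7},{"x": 0,"y": 0,"z": -0.7,"ax": 0,"ay": 0,"az": 0,"jaw": 0.7}]'

```text
time: 20.25
tool_pos: [529.4, 254.9, 237.9]
tcp_rot: [3.141, -0.0, 1.571]
contact_force: [0.3, 0.2, -0.1]
grip_width: 78.2
finger_force: 0.0
```

Run:
```python
from h import *
img,d,W=cloud("side"); cv2.imwrite("pics/s4.png",cv2.resize(img[100:320,150:430,::-1],(763,600),interpolation=cv2.INTER_CUBIC))
hsv=cv2.cvtColor(img,cv2.COLOR_RGB2HSV)
g=(hsv[...,0]>45)&(hsv[...,0]<85)&(hsv[...,1]>90)&(hsv[...,2]>40)&np.isfinite(W[...,0])
Q=W[g]; Q=Q[np.hypot(*(Q-[529,255,0])[:,:2].T)<80]
print(Q.min(0),Q.max(0))
for a in range(0,180,15):
    S=Q[(Q[:,2]>a)&(Q[:,2]<a+15)]
    if len(S): print(a,len(S),S.mean(0).round(1))
```

```text
[518.02783892 245.77005398  48.09320055] [539.02129631 267.88633281 148.31489404]
45 28 [525.1 261.6  55.6]
60 56 [523.7 261.   67.7]
75 64 [524.3 260.8  82.6]
90 57 [524.3 261.2  97.9]
105 65 [523.8 260.6 112.4]
120 37 [524.6 260.8 127.2]
135 78 [525.7 258.9 141. ]
```

View pics/s4.png

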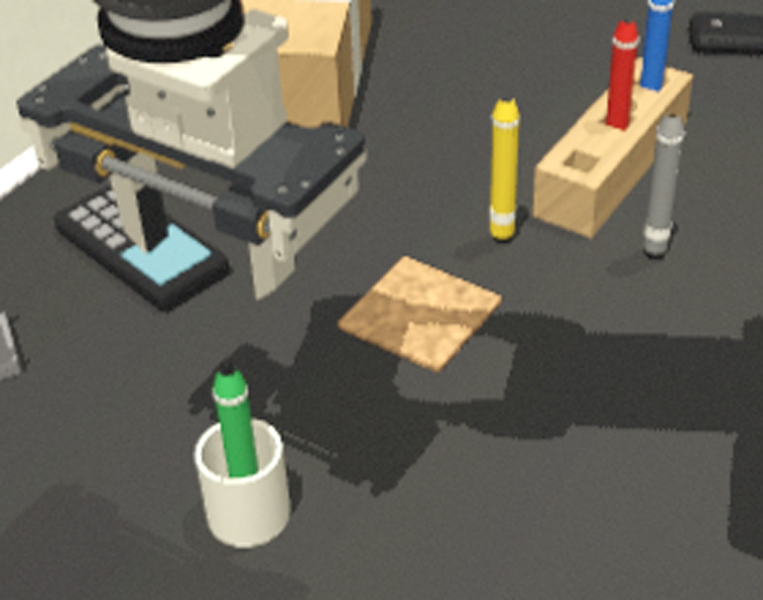

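The marker stands upright in the pot at (235,425), with its nib out at (230,370). Its top is at z≈148, which is the 5 mm floor plus 2 mm of button plus 140. The other markers are untouched and the gripper is clear.

```bash
python3 -c "
from plant import bot
print(bot.close_job())"
```

```text
the job is handed in; nothing more can be done
None
```

The green marker's button was pressed fully home on the cork pad, and the marker now stands nib up on the floor of the white pot, released; the job was handed in at about 20 s.

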